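# Set the watch tester to 7 and start it

## Robot

A 6-joint arm with a two-finger parallel gripper is mounted at the origin on the work surface. World frame = base frame: x ahead of the robot, y to its left, z up, the work surface at z = 0. Lengths are in mm, angles in rad, forces in N, time in s.
With the tool pointing down it reaches from about 350 to 775 mm from the base axis. Payload 7.3 kg.
Tool frame: the origin (TCP) lies midway between the tips of the shut fingers; the grasp point (between the pads) lies 19 mm behind it (bot.tcp_to_grasp is the distance from the TCP to the grasp point, in mm); z points along the fingers, y is the line along which they close (so a half turn about z gives the same grasp; the last joint's range is limited). The gripper opens to 92 mm and grips with 3 to 60 N. Pads are 19 mm wide; open, the fingers measure 130 mm over their backs; the gripper's body (75 mm by 190 mm) begins 47 mm behind the grasp point.
Start: joints at [-1.329, 0.342, 1.524, -0, 1.275, -0.146], TCP at [198.554, -486.026, 226.741] pointing down, gripper open.
Joint ranges: [-2.53, 2.53], [-0.77, 2.02], [0.04, 2.7], [-1, 4.14], [0.28, 2.66], [-3.11, 3.11]. Speed limits (rad/s): [2.57, 2.57, 3.14, 3.14, 3.14, 3.14].

## Interface

Orientations are given as [roll, pitch, yaw] about the fixed x, y, z axes, in that order (R = Rz(yaw) Ry(pitch) Rx(roll)).
In Python, from plant import bot, viewer gives the robot as it stands. The module is installed in compiled form; this text tells all that it offers.
- The arm moves only by the shell command python3 -m handwheel 'ROWS'. ROWS is text: rows parted by semicolons, each of 7 numbers parted by spaces: the shift along the tool's x, y, z scaled (see below), then the turn, a rotation vector about the tool's x, y, z scaled (see below), then the opening, from -1 (shut) to 1 (fully open), so that 0 is half open. In form: tx ty tz rx ry rz gripper; .... A call has 1 to 8 rows; each row is the pose to reach, as a shift and turn from the pose commanded when the call began, along the tool's axes at that moment, turning the shorter way round; what a row does not reach only later rows make up. The controller multiplies each number of a shift by 10 cm and each number of a turn by pi rad. A row lasts 1/12 s, in which the tool goes at most 41.7 mm and 7.16 degrees, less where a joint would pass 70% of its speed; a pose out of reach is approached as far as the arm can. A call with a number of a shift or a turn outside -1 to 1 is refused whole. A call with a gripper value outside its range is refused whole. The fingers move at their own pace and stop on an object; the grip force is fixed at half the most. Time passes only in rows, so rows that repeat a pose let the fingers close. It gives the time, the measured TCP pose, the force, the opening and the grip force at its end, in the units of the state.
- bot.get_obs(): the state, without advancing time (a new reading comes with each control period).
- viewer.capture(name): name is "side" or "top"; returns a dict with "frame" (400x640x3 uint8, red, green, blue), "fov_y" (degrees; the focal length in pixels is half the picture's height over the tangent of half this angle, whatever the lens; pixels are square), "cx", "cy" (the principal point, pixels), "dist_coeffs" ([k1, k2, p1, p2, k3] as OpenCV has them; the pictures are not rectified), "T" (4x4, takes a point from camera to world coordinates). Camera axes: x right, y down, z forward; pixel columns grow to the right and rows downward; lengths in mm; the calibration is good to about 2 mm. A picture is of the moment at which its call begins. There is no depth.
- bot.close_job(): hands the job in; it is judged then, once.
Trained networks look in a picture, given as the dict that the camera call returned (one of the last four; its "shot" number tells which), for a name from the list of things; names that differ only in an ending like _2 or _b are one class to them, and where a whole thing is asked for, a point or a joint stands for the part that bears it (a point fixed in the world has none). Each returns a list of dicts, best first, with "score" (0 to 1); they miss things now and then, are a little off and sometimes report something else, mostly with a low value. They report only what shows in the picture. A call takes as long as a camera call.
- viewer.recognise(target, picture): "centre" ([column, row] in pixels, amid what is visible of it).
- viewer.cut_out(target, picture): "pixels" (400x640 bool, what is visible of it) and "centre" ([column, row] in pixels, amid what is visible of it).
The state is a dict: "time": time; "joint_positions": joint angles; "dq": joint speeds; "tau": joint torques, N m; "tool_pos": TCP position; "tcp_rot": TCP orientation; "contact_force": force on the tool from outside, world axes, zero at the start; "moment": the same for the moment, N m; "grip_width": finger opening in mm; "finger_force": force on a finger pad.
Only numpy, scipy, OpenCV 4.12 (cv2) and the standard library are available. Lean on these libraries where they do the work, as an engineer would, in place of code of your own. Each camera call takes 0.05 s, during which the arm holds its last target. There are 200 camera calls.

## Task

Turn the round knob on the watch tester's sloping face until the number 7 stands in the middle of the small window above it. Only then press the round start key at the lower right of that face right down and let it come up again. Leave the things standing around the tester where they are.

Things in the scene. Friction and masses are not known exactly. Their poses are not given: they have to be found in the camera images.
- panel: Flat white sloping face of the tester (fixed), 210 mm up the slope by 190 mm, leaning 35 degrees from level, low side towards the robot. Origin: where the knob's axis meets the face, 118 mm above the bench, 115 mm from the face's lower edge. x runs up the slope, y across to the left as seen from the low side, z straight out of the face along the knob's axis. Nothing stands over it.
- dial (a joint): Knob angle, rad: round fluted dark steel knob, 43 mm wide, 38 mm out of the face, turning about panel z. With it turns a hidden disc of numbers 0 to 9, 36 degrees apart: n x 0.628 puts n mid-window (7: 4.398). Grows clockwise seen facing the panel (negative about z). Stops at -0.25 and 5.90: never goes round. Stiff, 0.12 N m: stays where left; needs a firm grip and often several grasps.
- window (a point): Middle of the window in the face, 60 mm up the slope from the knob's axis; the opening is 30 mm wide and 28 mm up the slope with a thin steel frame. It shows one number, 20 mm tall, upright when read from the low side.
- start_key (a joint): The start key's travel, m: 0 when up, 0.006 right down. Pressed straight into the face; a spring brings it back (2 N to begin with, 5 N right down).
- key_top (a point): Middle of the start key's top when up: a plain steel button 26 mm in diameter standing 12 mm out of the face, 85 mm down the slope and 58 mm to the right of the knob's axis. Fixed to the face: it does not sink with the key. Axes as panel.
- stamp: Bystander: turned wooden hand stamp, 48 mm in diameter, 62 mm tall, loose; origin under its middle.
- watch_stand: Bystander: watch case on a round black stand, 76 mm in diameter, 40 mm tall, loose; origin under its middle.
- dust_cover: Bystander: clear dust cover with a knob on a round blue base, 124 mm in diameter, 113 mm tall, loose; origin under its middle.
- cushion_tray: Bystander: aluminium tray 75 by 105 mm with four round steel case cushions, 26 mm tall in all, loose; origin under its middle.

How it is judged (in metres and radians):
On the way, in this order (a step that is already met when the one before it is completed fails the run):
1. the number 7 stands in the middle of the window (value of joint dial between 4.298 and 4.498 rad), for 0.3 s.
2. with the 7 in the window the start key is pressed down (all of step 1 and value of joint start_key above 0.0045 m), for 0.05 s.
At the end, for the whole second after the job is handed in: The dial is at rest at 4.398 rad within 0.10 rad (the 7 within 6 mm of the window's middle), the start key has been pressed (more than 4.5 mm) and is up again (within 1.5 mm) (all of step 1 and value of joint start_key below 0.0015 m and velocity of joint dial between -0.05 and 0.05 rad/s); the robot touches nothing.
It fails at once if the start key is pressed (over 3 mm) while the 7 is not in the middle of the window (value of joint start_key above 0.003 m and not (value of joint dial between 4.298 and 4.498 rad)).
It fails at once if the stamp is moved more than 25 mm (distance of stamp from where it was at the start of the episode above 0.025 m).
It fails at once if the watch stand is moved more than 25 mm (distance of watch_stand from where it was at the start of the episode above 0.025 m).
It fails at once if the dust cover is moved more than 25 mm (distance of dust_cover from where it was at the start of the episode above 0.025 m).
It fails at once if the cushion tray is moved more than 25 mm (distance of cushion_tray from where it was at the start of the episode above 0.025 m).
It also fails if it takes over 67 s, if anything falls off the work surface, if the arm or the gripper's body presses on something with over 40 N, if the wrist force passes 120 N, or if a joint passes its speed limit or range.

## Working session

There is one attempt and no reset: what is moved stays moved. The work goes in short steps, Python scripts to look and compute and a shell command to move; the robot and the scene stay as the last step left them, time stands still between calls to the robot, and variables do not carry over. Pictures are saved under pics/ and viewed, at most 10 in all, crops included, and the job is handed in when it is done.

```bash
mkdir -p pics
cat > h.py <<'E'
import numpy as np, cv2
from plant import bot, viewer
from scipy.spatial.transform import Rotation as R
def cam(p):
    f=p["frame"].shape[0]/2/np.tan(np.radians(p["fov_y"])/2)
    return np.array([[f,0,p["cx"]],[0,f,p["cy"]],[0,0,1.]]),np.array(p["dist_coeffs"],float),np.array(p["T"])
def ray(p,uv):
    K,d,T=cam(p); q=cv2.undistortPoints(np.array([[uv]],float),K,d)[0,0]
    v=T[:3,:3]@np.array([q[0],q[1],1]); return T[:3,3],v/np.linalg.norm(v)
def proj(p,X):
    K,d,T=cam(p); Ti=np.linalg.inv(T)
    return cv2.projectPoints(np.atleast_2d(X).astype(float),cv2.Rodrigues(Ti[:3,:3])[0],Ti[:3,3],K,d)[0][:,0]
def save(p,n,crop=None,s=1):
    f=p["frame"][:,:,::-1]
    if crop: f=f[crop[1]:crop[3],crop[0]:crop[2]]
    cv2.imwrite("pics/"+n,cv2.resize(f,None,fx=s,fy=s,interpolation=cv2.INTER_CUBIC))
E
python3 - <<'E'
from h import *
np.set_printoptions(precision=3,suppress=True)
print(bot.get_obs())
for n in("side","top"):
    p=viewer.capture(n); save(p,n+"0.png"); print(n,p["T"],p["fov_y"])
    for t in("panel","dial","start_key","stamp","watch_stand","dust_cover","cushion_tray"):
        print(t,[(np.round(r["centre"],1),round(r["score"],2)) for r in viewer.recognise(t,p)[:2]])
E
```

```text
{'time': 0.0, 'joint_positions': array([-1.329,  0.343,  1.525, -0.   ,  1.275, -0.146]), 'dq': array([ 0.001, -0.001,  0.   ,  0.   , -0.   ,  0.001]), 'tau': array([  0.002, -43.124, -24.422,   0.072,   0.056,  -0.   ]), 'tool_pos': array([ 198.432, -485.621,  226.044]), 'tcp_rot': array([-3.14 , -0.   ,  0.388]), 'contact_force': array([ 0.326, -0.78 , -0.247]), 'moment': array([ 0.01 , -0.027, -0.027]), 'finger_force': 0.0, 'grip_width': 91.9686847891567}
side [[   0.99    -0.078    0.12   476.279]
 [  -0.142   -0.484    0.864 -572.984]
 [  -0.009   -0.872   -0.49   475.038]
 [   0.       0.       0.       1.   ]] 56.32033107680035
panel [(array([341.1, 225.4]), 0.88)]
dial [(array([331.3, 200.4]), 0.62)]
start_key [(array([314. , 260.3]), 0.6)]
stamp [(array([285.2, 204.2]), 0.79)]
watch_stand []
dust_cover [(array([460.4, 319.2]), 0.85)]
cushion_tray [(array([342.3, 225. ]), 0.71), (array([344.1, 372.3]), 0.57)]
top [[  0.007  -0.997   0.08  490.717]
 [ -1.     -0.008  -0.001  18.44 ]
 [  0.002  -0.08   -0.997 993.168]
 [  0.      0.      0.      1.   ]] 46.84339854824979
panel [(array([334.1, 184.8]), 0.75)]
dial [(array([333.7, 189.2]), 0.85)]
start_key [(array([371.9, 215.8]), 0.71)]
stamp [(array([259. , 230.6]), 0.91)]
watch_stand [(array([229.5, 185.1]), 0.6)]
dust_cover [(array([425.3, 115.4]), 0.62), (array([258.6, 232.7]), 0.4)]
cushion_tray [(array([439.2, 211.7]), 0.66)]
```

View pics/side0.png

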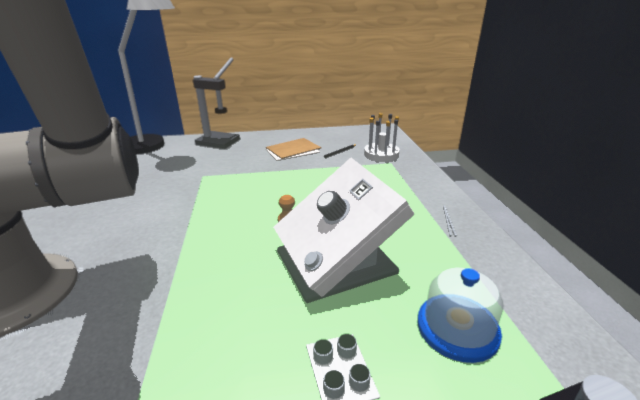

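View pics/top0.png

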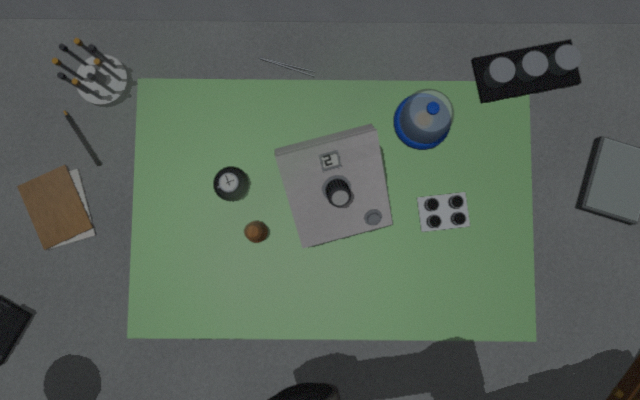

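The side picture shows the tester at about (340,230), with the number 2 in the window at (361,188), the knob at (331,205) and the key at (313,260). In the top picture the window is at (330,160), the knob top at (340,198) and the key at (373,217). The face's lower corners there are at (303,246) and (392,224). The tray sits to the right and the stamp and watch stand to the left.

```bash
cat >> h.py <<'E'
def panel(v):
    x,y,yaw=v; T=np.eye(4)
    T[:3,:3]=R.from_euler('z',yaw).as_matrix()@R.from_euler('y',-35,degrees=True).as_matrix()
    T[:3,3]=[x,y,118]; return T
def P(T,q): return (T@np.r_[q,1])[:3]
E
python3 - <<'E'
from h import *
from scipy.optimize import least_squares
np.set_printoptions(precision=3,suppress=True)
S=viewer.capture("side");Tp=viewer.capture("top")
ms=[]
for p,n in((S,"side"),(Tp,"top")):
    for t in("panel","dial","start_key"):
        r=viewer.cut_out(t,p)
        for q in r[:1]:
            m=q["pixels"]; print(n,t,q["score"],m.sum(),q["centre"],cv2.boxPoints(cv2.minAreaRect(np.argwhere(m)[:,::-1].astype(np.float32))).tolist())
C=[(Tp,[-85,-58,11],[373.3,217]),(S,[-85,-58,11],[313.5,259.5]),(Tp,[60,0,0],[330,160]),(S,[60,0,0],[361,188.5]),(Tp,[-115,95,0],[303,246]),(Tp,[-115,-95,0],[392,224]),(Tp,[0,0,38],[341,199])]
def res(v):
    T=panel(v); return np.concatenate([proj(p,P(T,q))[0]-u for p,q,u in C])
best=least_squares(res,[480,-10,0.2],loss='soft_l1'); print(best.x,res(best.x).reshape(-1,2))
T=panel(best.x)
for p,n in((S,"side"),(Tp,"top")):
    pts=lambda L:np.round(proj(p,[P(T,q) for q in L])).astype(int)
    f=p["frame"].copy(); c=lambda r,z,x,y:[[x+r*np.cos(a),y+r*np.sin(a),z] for a in np.linspace(0,6.28,24)]
    for L in([[-115,95,0],[-115,-95,0],[95,-95,0],[95,95,0]],c(21.5,38,0,0),c(21.5,0,0,0),c(13,12,-85,-58),[[46,15,0],[46,-15,0],[74,-15,0],[74,15,0]]):
        cv2.polylines(f,[pts(L)],True,(255,0,0),1)
    p["frame"]=f
    o=(240,130) if n=="side" else (250,110)
    cr=f[o[1]:o[1]+170,o[0]:o[0]+190]; cv2.imwrite(f"pics/fit_{n}.png",cv2.resize(cr,None,fx=2.1,fy=3.5 and 2.1)[:,:,::-1])
a=[cv2.imread(f"pics/fit_{n}.png") for n in("side","top")]; cv2.imwrite("pics/fit.png",np.hstack(a))
for t in ("stamp","watch_stand","dust_cover","cushion_tray"):
    for q in viewer.recognise(t,Tp)[:1]:
        o,v=ray(Tp,q["centre"]); print(t,o+v*(30-o[2])/v[2])
E
```

```text
side panel 0.57 10117 [340.6, 226.6] [[262.9053039550781, 234.75161743164062], [359.0560607910156, 148.46246337890625], [416.6161804199219, 212.60086059570312], [320.4654235839844, 298.8900146484375]]
side dial 0.94 827 [331.8, 202.4] [[311.5, 203.49998474121094], [348.5, 166.49998474121094], [370.0, 187.99998474121094], [333.0, 224.99998474121094]]
side start_key 0.73 133 [315.5, 259.1] [[302.5, 259.5], [311.5, 250.5], [319.5, 258.5], [310.5, 267.5]]
top panel 0.92 10553 [335.2, 182.0] [[271.4693908691406, 147.8557586669922], [373.7760314941406, 120.11158752441406], [401.4988098144531, 222.3393096923828], [299.1921691894531, 250.08348083496094]]
top dial 0.94 789 [337.4, 189.7] [[313.20001220703125, 158.60000610351562], [336.60003662109375, 150.80001831054688], [353.70001220703125, 202.10000610351562], [330.29998779296875, 209.89999389648438]]
[588.746  -6.617   0.277] [[ 1.037  1.506]
 [-1.835 -1.266]
 [-0.187 -0.354]
 [ 0.73   0.577]
 [-0.133  1.855]
 [ 0.837 -1.13 ]
 [-0.869 -2.185]]
stamp [507.569 155.962  30.   ]
watch_stand [603.862 216.689  30.   ]
dust_cover [ 746.065 -197.563   30.   ]
cushion_tray [ 552.397 -228.65    30.   ]
```

View pics/fit.png

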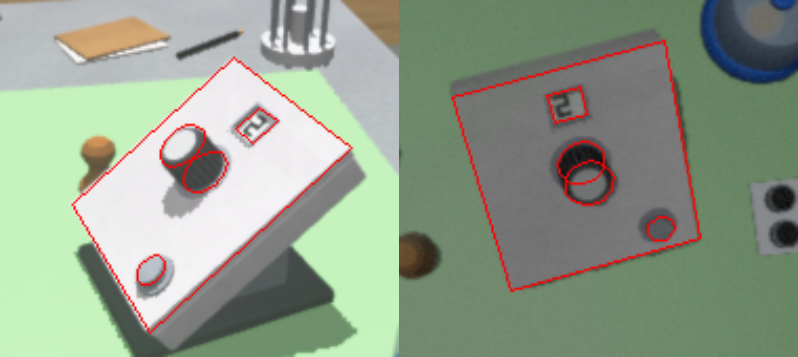

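The fit agrees with both pictures, and the dial shows 2, so it needs about +180° clockwise. Next I work out the pre-grasp.

```bash
cat >> h.py <<'E'
V=[588.746,-6.617,0.277]; TP=panel(V)
def go(q,deg,T=None):
    """print shift/100mm and rotvec/pi in tool axes to panel-frame TCP q, tool angle deg"""
    T=TP if T is None else T
    o=bot.get_obs(); a=np.radians(deg)
    Rt=T[:3,:3]@np.array([[np.sin(a),np.cos(a),0],[np.cos(a),-np.sin(a),0],[0,0,-1]])
    Rc=R.from_euler('xyz',o["tcp_rot"]).as_matrix()
    d=Rc.T@(P(T,q)-o["tool_pos"])/100; w=R.from_matrix(Rc.T@Rt).as_rotvec()/np.pi
    print("shift",d.round(3),"turn",w.round(4),"deg",np.linalg.norm(w)*180)
def st(T=None):
    T=TP if T is None else T
    o=bot.get_obs(); q=np.linalg.inv(T)@np.r_[o["tool_pos"],1]
    Rc=T[:3,:3].T@R.from_euler('xyz',o["tcp_rot"]).as_matrix()
    print("t",o["time"],"panel tcp",q[:3].round(1),"ang",np.degrees(np.arctan2(-Rc[1,1],Rc[0,1])).round(2),"z",Rc[:,2].round(3),"q",o["joint_positions"].round(2),"w",round(o["grip_width"],1),"F",o["contact_force"].round(1),o["finger_force"])
E
python3 -c "
from h import *
go([0,0,130],-105); st()
for p in ('side','top'):
    c=viewer.capture(p); t=viewer.capture
    g=[P(TP,[60+i,j,0]) for i,j in ((14,15),(14,-15),(-14,-15),(-14,15))]
    H=cv2.getPerspectiveTransform(proj(c,g).astype(np.float32),np.float32([[0,0],[300,0],[300,280],[0,280]]))
    cv2.imwrite('pics/w_'+p+'.png',cv2.warpPerspective(c['frame'],H,(300,280)))
cv2.imwrite('pics/w0.png',np.hstack([cv2.imread('pics/w_side.png'),cv2.imread('pics/w_top.png')]))
"
```

```text
shift [ 4.684 -3.045  0.022] turn [0.2827 0.0532 0.9098] deg 171.75142649164923
t 1.4 panel tcp [-352.5 -354.4  379.6] ang 84.79 z [-0.574 -0.    -0.819] q [-1.33  0.34  1.52 -0.    1.28 -0.15] w 91.9 F [-0.2 -0.3  0.4] 0.0
```

View pics/w0.png

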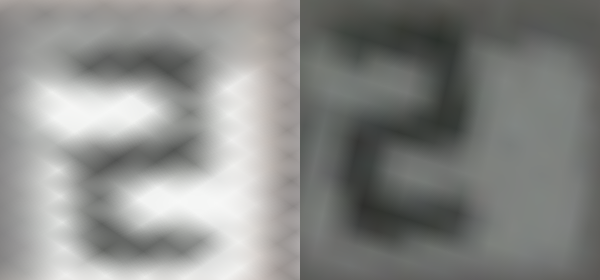

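The frame fits within about 2 mm and the dial is near 1.26 rad. A direct turn to the pre-grasp would go the wrong way round, so I go in stages, turning in the negative z direction first.

```bash
r="0.95 -0.6 0 0 0 -0.3 1"; python3 -m handwheel '0.95 -0.6 0 0 0 -0.3 1;0.95 -0.6 0 0 0 -0.3 1;0.95 -0.6 0 0 0 -0.3 1;0.95 -0.6 0 0 0 -0.3 1;0.95 -0.6 0 0 0 -0.3 1;0.95 -0.6 0 0 0 -0.3 1;0.95 -0.6 0 0 0 -0.3 1;0.95 -0.6 0 0 0 -0.3 1'; python3 -c "
from h import *
st(); go([0,0,130],-105)"
```

```text
time: 2.17
tool_pos: [263.9, -394.5, 226.8]
tcp_rot: [3.141, 0.0, 1.337]
contact_force: [0.3, 0.2, -0.4]
grip_width: 91.8
finger_force: 0.0
t 2.1667 panel tcp [-280.4 -284.2  329.2] ang 34.37 z [-0.574 -0.    -0.819] q [-1.14  0.25  1.66 -0.    1.24 -0.91] w 91.8 F [ 0.3  0.2 -0.4] 0.0
shift [4.161 1.611 0.022] turn [-0.1939 -0.1506 -0.7174] deg 136.488620540316
```

```bash
python3 -m handwheel '1 0.38 0 -0.06 -0.05 -0.22 1;1 0.38 0 -0.06 -0.05 -0.22 1;1 0.38 0 -0.06 -0.05 -0.22 1;1 0.38 0 -0.06 -0.05 -0.22 1;1 0.38 0 -0.06 -0.05 -0.22 1;1 0.38 0 -0.06 -0.05 -0.22 1;1 0.38 0 -0.06 -0.05 -0.22 1' >/dev/null; python3 -c "
from h import *
st(); go([0,0,130],-105)"
```

```text
t 2.75 panel tcp [-213.3 -215.3  282. ] ang -12.44 z [-0.43  -0.182 -0.884] q [-1.    0.06  1.91  0.12  0.95 -1.52] w 91.7 F [-0.6  1.   0.2] 0.0
shift [1.652 2.96  0.037] turn [-0.1384 -0.102  -0.4967] deg 94.60929434631251
```

```bash
python3 -m handwheel '0.56 0.99 0 -0.05 -0.04 -0.18 1;0.56 0.99 0 -0.05 -0.04 -0.18 1;0.56 0.99 0 -0.05 -0.04 -0.18 1;0.56 0.99 0 -0.05 -0.04 -0.18 1;0.56 0.99 0 -0.05 -0.04 -0.18 1;0.56 0.99 0 -0.05 -0.04 -0.18 1' >/dev/null; python3 -c "
from h import *
st(); go([0,0,130],-105)"
```

```text
t 3.25 panel tcp [-141.2 -143.   231.8] ang -47.86 z [-0.245 -0.215 -0.945] q [-0.83 -0.02  2.05  0.3   0.77 -2.05] w 91.5 F [ 0.3 -0.1  0.3] 0.0
shift [-0.099  2.229  0.309] turn [-0.0903 -0.0631 -0.3164] deg 60.306896072359244
```

```bash
python3 -m handwheel '-0.04 1 0.14 -0.045 -0.03 -0.16 1;-0.04 1 0.14 -0.045 -0.03 -0.16 1;-0.04 1 0.14 -0.045 -0.03 -0.16 1;-0.04 1 0.14 -0.045 -0.03 -0.16 1;-0.04 1 0.14 -0.045 -0.03 -0.16 1;-0.04 1 0.14 -0.045 -0.03 -0.16 1' >/dev/null; python3 -c "
from h import *
st(); go([0,0,130],-105)"
```

```text
t 3.75 panel tcp [-78.  -79.8 185.9] ang -76.57 z [-0.102 -0.139 -0.985] q [-0.67 -0.    2.09  0.51  0.69 -2.57] w 92.2 F [-0.2 -0.4 -0.7] 0.0
shift [-0.599  1.034  0.36 ] turn [-0.0447 -0.0334 -0.1592] deg 30.37436755680804
```

```bash
python3 -m handwheel '-0.6 1 0.36 -0.045 -0.033 0 1;-0.6 1 0.36 -0.045 -0.033 0 1;-0.6 1 0.36 -0.045 -0.033 0 1;-0.6 1 0.36 -0.045 -0.033 0 1;-0.6 1 0.36 -0.045 -0.033 0 1;-0.6 1 0.36 -0.045 -0.033 0 1' >/dev/null; python3 -c "
from h import *
st(); go([0,0,130],-105)"
```

```text
t 4.25 panel tcp [ -0.9  -2.4 130.6] ang -76.62 z [ 0.031 -0.027 -0.999] q [-0.45  0.08  2.08  0.74  0.59 -2.6 ] w 91.8 F [-0.5 -0.3  0.2] 0.0
shift [-0.003  0.026  0.005] turn [-0.0088  0.0099 -0.1576] deg 28.460762375105215
```

```bash
python3 -c "
from h import *
go([0,0,60],-77)"
```

```text
shift [0.022 0.039 0.705] turn [-0.0061  0.0116 -0.002 ] deg 2.3910193406407476
```

```bash
python3 -m handwheel '0.022 0.039 0.7 -0.006 0.0116 0 1;0.022 0.039 0.7 -0.006 0.0116 0 1;0.022 0.039 0.7 -0.006 0.0116 0 1;0.022 0.039 0.7 -0.006 0.0116 0 1;0.022 0.039 0.7 -0.006 0.0116 0 1' >/dev/null; python3 -c "
from h import *
st(); go([0,0,9],-77)
c=viewer.capture('side'); save(c,'pre.png',(200,60,480,300),2.5)"
```

```text
t 4.6667 panel tcp [-0.3 -1.4 61.5] ang -76.63 z [ 0.001 -0.002 -1.   ] q [-0.37  0.24  2.05  0.84  0.49 -2.67] w 91.9 F [ 0.   0.5 -0.5] 0.0
shift [0.001 0.015 0.525] turn [-0.0005  0.0004 -0.002 ] deg 0.387611273198122
```

View pics/pre.png

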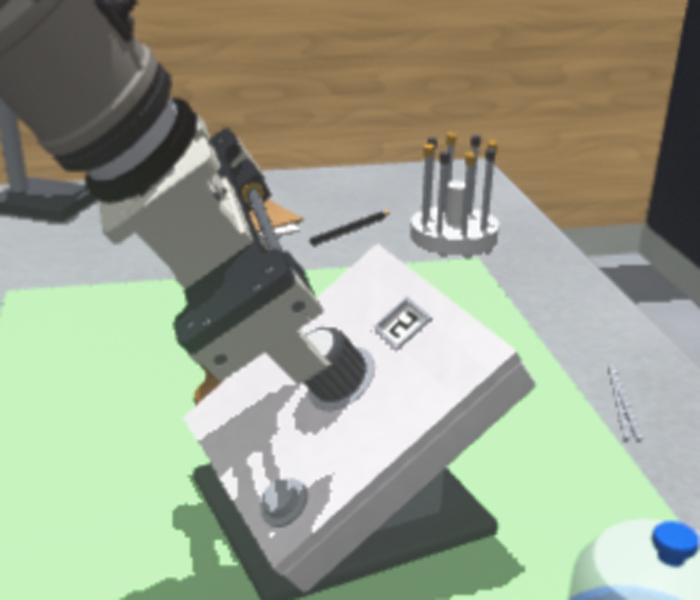

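The fingers straddle the knob and the window, still showing 2, is visible at about (404,323) in the crop. I go down in two steps.

```bash
python3 -m handwheel '0 0.015 0.2 0 0 0 1;0 0.015 0.4 0 0 0 1;0 0.015 0.5 0 0 0 1;0 0.015 0.5 0 0 0 1;0 0.015 0.5 0 0 0 1' >/dev/null; python3 -c "
from h import *
st()"
python3 -m handwheel '0 0 0 0 0 0 -1;0 0 0 0 0 0 -1;0 0 0 0 0 0 -1;0 0 0 0 0 0 -1;0 0 0 0 0 0 -1;0 0 0 0 0 0 -1;0 0 0 0 0 0 -1;0 0 0 0 0 0 -1'
python3 -c "
from h import *
st()"
```

```text
t 5.1333 panel tcp [ 0.8  0.8 11.6] ang -76.76 z [ 0.002 -0.001 -1.   ] q [-0.33  0.36  2.03  0.99  0.4  -2.8 ] w 91.7 F [-0.1 -0.   0.4] 0.0
time: 5.8
tool_pos: [582.8, -6.9, 126.9]
tcp_rot: [2.983, 0.593, 3.14]
contact_force: [-0.0, -0.0, 0.6]
grip_width: 43.3
finger_force: 0.0
t 5.8 panel tcp [ 0.4  1.4 10.6] ang -76.8 z [ 0.001 -0.001 -1.   ] q [-0.33  0.36  2.03  0.99  0.4  -2.81] w 43.3 F [-0.  -0.   0.6] 0.0
```

```bash
python3 -m handwheel '0 0 0 0 0 0 -1;0 0 0 0 0 0 -1;0 0 0 0 0 0 -1;0 0 0 0 0 0 -1;0 0 0 0 0 0 -1'; python3 -m handwheel '0 0 0 0 0 0.02 -1;0 0 0 0 0 0.05 -1;0 0 0 0 0 0.08 -1;0 0 0 0 0 0.11 -1;0 0 0 0 0 0.14 -1;0 0 0 0 0 0.17 -1;0 0 0 0 0 0.17 -1;0 0 0 0 0 0.17 -1'
python3 -c "
from h import *
st();print(bot.get_obs()['moment'])
c=viewer.capture('side'); save(c,'t1.png',(300,120,420,240),5)"
```

```text
time: 6.22
tool_pos: [582.8, -6.7, 126.9]
tcp_rot: [2.983, 0.593, 3.14]
contact_force: [-1.0, 1.7, 2.4]
grip_width: 42.0
finger_force: 30.0
time: 6.88
tool_pos: [582.7, -7.3, 126.7]
tcp_rot: [2.691, 0.429, 2.556]
contact_force: [-2.1, -0.9, 0.2]
grip_width: 42.0
finger_force: 30.0
t 6.8833 panel tcp [ 0.1  1.  10.6] ang -46.33 z [ 0.001 -0.001 -1.   ] q [-0.33  0.36  2.03  0.99  0.4  -2.28] w 42.0 F [-2.1 -0.9  0.2] 30.000128438259708
[-0.23540194  0.42490248 -0.16314311]
```

View pics/t1.png

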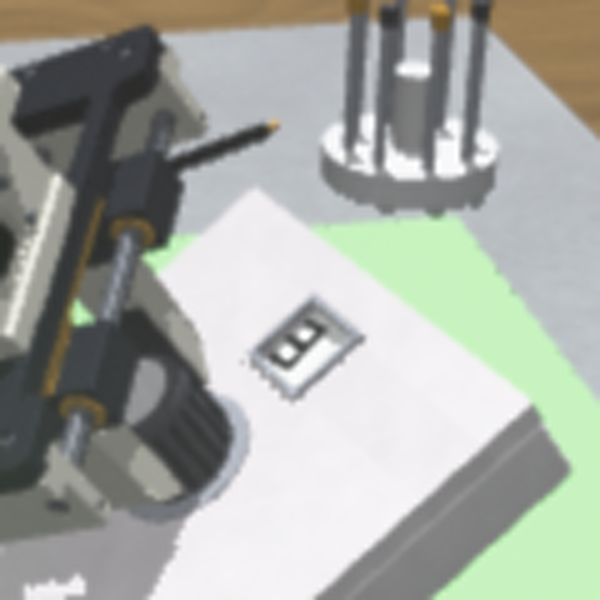

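The number has moved on one place but I can't tell a 3 from an 8 here, so I rectify the window. At this stage it should be 3.

```bash
cat >> h.py <<'E'
def win(name,cams=("side",)):
    L=[]
    for n in cams:
        c=viewer.capture(n)
        g=[P(TP,[60+i,j,0]) for i,j in ((18,20),(18,-20),(-18,-20),(-18,20))]
        H=cv2.getPerspectiveTransform(proj(c,g).astype(np.float32),np.float32([[0,0],[400,0],[400,360],[0,360]]))
        L.append(cv2.warpPerspective(c['frame'],H,(400,360),flags=cv2.INTER_CUBIC))
    cv2.imwrite('pics/'+name,np.hstack(L))
E
python3 -c "
from h import *
win('w1.png',('side','top'))"
```

```text
(no output)
```

View pics/w1.png

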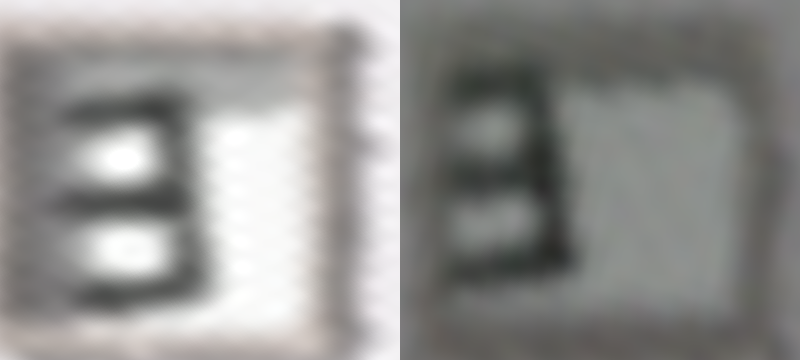

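The window shows a 3, about 6 mm left of the middle and tilted about 6° counterclockwise. That puts the dial near 1.77 rad with no slip, so about 150° is left, which this grasp can cover.

```bash
python3 -m handwheel '0 0 0 0 0 0.03 -1;0 0 0 0 0 0.06 -1;0 0 0 0 0 0.09 -1;0 0 0 0 0 0.12 -1;0 0 0 0 0 0.15 -1;0 0 0 0 0 0.18 -1;0 0 0 0 0 0.2 -1;0 0 0 0 0 0.2 -1' >/dev/null
python3 -m handwheel '0 0 0 0 0 0.03 -1;0 0 0 0 0 0.06 -1;0 0 0 0 0 0.09 -1;0 0 0 0 0 0.12 -1;0 0 0 0 0 0.15 -1;0 0 0 0 0 0.18 -1;0 0 0 0 0 0.2 -1;0 0 0 0 0 0.2 -1' >/dev/null
python3 -m handwheel '0 0 0 0 0 0.03 -1;0 0 0 0 0 0.06 -1;0 0 0 0 0 0.09 -1;0 0 0 0 0 0.12 -1;0 0 0 0 0 0.15 -1;0 0 0 0 0 0.18 -1;0 0 0 0 0 0.2 -1;0 0 0 0 0 0.2 -1' >/dev/null
python3 -c "
from h import *
st();win('w2.png',('side','top'))"
```

```text
t 9.0333 panel tcp [-1.7  1.2 10.5] ang 61.93 z [-0.002 -0.001 -1.   ] q [-0.33  0.36  2.03  0.99  0.4  -0.39] w 41.9 F [-10.6  -5.2   0.6] 30.001905286917463
```

View pics/w2.png

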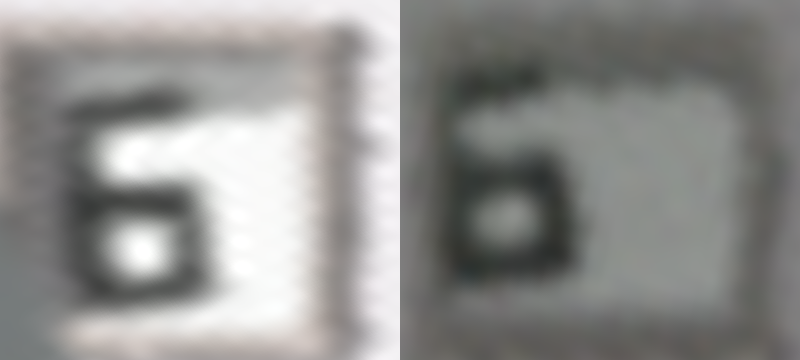

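The window shows a 6 in the same spot as the 3 was, so the grip isn't slipping. I work out the centring offset from the parallax of the recessed disc.

```bash
python3 -c "
from h import *
for n in('side','top'):
    c=viewer.capture(n); q=(np.linalg.inv(TP)@np.r_[np.array(c['T'])[:3,3],1])[:3]-[60,0,0]
    print(n,q.round(),'slope right',-q[1]/q[2],'up',q[0]/q[2])
im=cv2.cvtColor(cv2.imread('pics/w2.png'),cv2.COLOR_BGR2GRAY).astype(int)
im1=cv2.cvtColor(cv2.imread('pics/w1.png'),cv2.COLOR_BGR2GRAY).astype(int)
for m in (im1,im):
  for y in(150,250):
    print(y,'side',m[y,0:400:10].tolist(),'top',m[y,400:800:10].tolist())
"
```

```text
side [ -71. -514.  443.] slope right 1.1593839995459405 up -0.15946910123023225
top [370.  51. 767.] slope right -0.06637142723482971 up 0.4828230930109042
150 side [147, 131, 120, 117, 123, 130, 139, 155, 177, 199, 225, 244, 255, 255, 236, 194, 146, 115, 114, 141, 185, 228, 246, 250, 249, 250, 250, 250, 246, 237, 224, 204, 179, 158, 145, 145, 157, 180, 206, 224] top [126, 120, 111, 102, 94, 92, 94, 100, 106, 112, 109, 98, 76, 57, 48, 59, 88, 119, 136, 139, 140, 140, 142, 142, 140, 140, 141, 142, 142, 144, 144, 144, 143, 134, 122, 107, 100, 98, 104, 115]
250 side [146, 128, 119, 119, 124, 131, 144, 158, 176, 201, 233, 252, 253, 248, 250, 244, 215, 169, 131, 116, 133, 178, 219, 242, 250, 251, 250, 250, 250, 246, 233, 211, 179, 151, 138, 149, 177, 208, 231, 242] top [127, 118, 107, 101, 95, 94, 98, 104, 100, 95, 86, 82, 75, 67, 51, 43, 49, 77, 105, 128, 136, 141, 143, 144, 141, 140, 142, 144, 144, 143, 143, 144, 142, 130, 116, 101, 98, 105, 118, 124]
150 side [147, 130, 119, 112, 111, 108, 101, 96, 104, 128, 172, 213, 241, 255, 255, 250, 249, 253, 255, 252, 249, 251, 251, 250, 249, 249, 250, 250, 246, 236, 224, 203, 178, 156, 144, 144, 157, 180, 205, 224] top [130, 123, 110, 97, 84, 77, 78, 90, 103, 113, 116, 113, 105, 99, 98, 104, 119, 132, 139, 142, 143, 143, 142, 141, 143, 144, 144, 144, 143, 143, 144, 144, 143, 134, 120, 106, 100, 99, 104, 115]
250 side [119, 117, 117, 119, 120, 115, 102, 87, 78, 85, 115, 157, 200, 239, 255, 252, 217, 168, 128, 113, 130, 176, 220, 244, 251, 251, 250, 250, 250, 246, 233, 211, 178, 150, 137, 148, 176, 206, 231, 242] top [125, 119, 108, 95, 74, 60, 51, 58, 66, 74, 77, 77, 72, 63, 51, 46, 49, 72, 103, 131, 137, 141, 143, 144, 144, 143, 143, 143, 144, 145, 145, 145, 143, 130, 114, 100, 97, 103, 116, 122]
```

The top camera has almost no sideways parallax. It puts the 6 about 10 mm left of the middle, so the dial is at about 3.60 rad and needs about 45° more.

```bash
python3 -m handwheel '0 0 0 0 0 0.035 -1;0 0 0 0 0 0.07 -1;0 0 0 0 0 0.105 -1;0 0 0 0 0 0.14 -1;0 0 0 0 0 0.175 -1;0 0 0 0 0 0.21 -1;0 0 0 0 0 0.235 -1;0 0 0 0 0 0.25 -1' >/dev/null
python3 -m handwheel '0 0 0 0 0 0 -1;0 0 0 0 0 0 -1;0 0 0 0 0 0 -1'
python3 -c "
from h import *
st();win('w3.png',('side','top'))"
```

```text
time: 10.15
tool_pos: [580.9, -6.7, 125.6]
tcp_rot: [-2.943, -0.579, -0.074]
contact_force: [-10.8, -2.9, 2.3]
grip_width: 42.0
finger_force: 30.0
t 10.15 panel tcp [-1.8  2.1 10.5] ang 106.73 z [-0.002  0.001 -1.   ] q [-0.33  0.36  2.03  0.99  0.4   0.4 ] w 42.0 F [-10.8  -2.9   2.3] 30.00263752648607
```

View pics/w3.png

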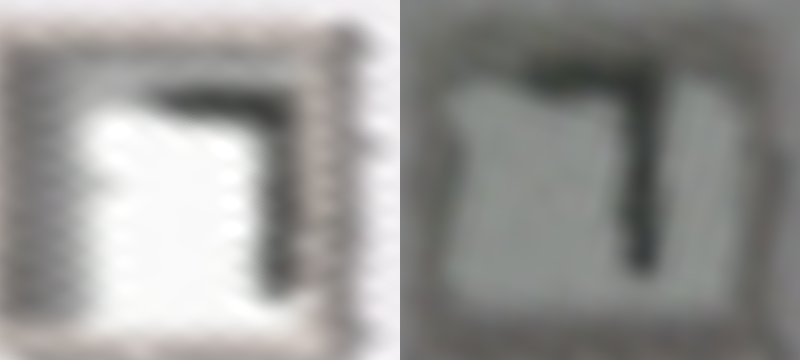

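The 7 stands upright within about 1 mm of the middle, so I release and back off.

```bash
python3 -m handwheel '0 0 0 0 0 0 1;0 0 0 0 0 0 1;0 0 0 0 0 0 1;0 0 0 0 0 0 1;0 0 0 0 0 0 1;0 0 0 0 0 0 1;0 0 0 0 0 0 1;0 0 0 0 0 0 1' >/dev/null
python3 -m handwheel '0 0 -0.2 0 0 0 1;0 0 -0.4 0 0 0 1;0 0 -0.7 0 0 0 1;0 0 -0.9 0 0 0 1;0 0 -0.9 0 0 0 1;0 0 -0.9 0 0 0 1'
python3 -c "
from h import *
st();win('w4.png',('side','top'))
a=cv2.imread('pics/w3.png').astype(int);b=cv2.imread('pics/w4.png').astype(int)
for m in(a,b):
  g=m.mean(2)
  for y in (150,200): print([round(float(x),1) for x in (20*10+np.argmin(g[y,200:310])-0, 200+np.argmin(g[y,600:690]))])
go([-85,-58,45],106)"
```

```text
time: 11.42
tool_pos: [533.4, -21.4, 201.5]
tcp_rot: [-2.943, -0.585, -0.076]
contact_force: [-0.0, 0.9, 0.7]
grip_width: 91.4
finger_force: 0.0
t 11.4167 panel tcp [  1.    0.9 101.3] ang 106.77 z [ 0.003 -0.002 -1.   ] q [-0.41  0.15  2.05  0.74  0.57  0.62] w 91.4 F [-0.   0.9  0.7] 0.0
[282.0, 243.0]
[283.0, 239.0]
[282.0, 244.0]
[283.0, 240.0]
shift [-0.641  0.815  0.549] turn [ 0.     -0.0002 -0.0045] deg 0.8166916702025683
```

The 7 hasn't moved. I move above the key and shut the fingers.

```bash
python3 -m handwheel '-0.3 0.4 0.1 0 0 0 -1;-0.64 0.815 0.3 0 0 0 -1;-0.64 0.815 0.55 0 0 0 -1;-0.64 0.815 0.55 0 0 0 -1;-0.64 0.815 0.55 0 0 0 -1;-0.64 0.815 0.55 0 0 0 -1;-0.64 0.815 0.55 0 0 0 -1;-0.64 0.815 0.55 0 0 0 -1' >/dev/null
python3 -m handwheel '0 0 0 0 0 0 -1;0 0 0 0 0 0 -1;0 0 0 0 0 0 -1;0 0 0 0 0 0 -1;0 0 0 0 0 0 -1;0 0 0 0 0 0 -1;0 0 0 0 0 0 -1;0 0 0 0 0 0 -1'
python3 -c "
from h import *
st();go([-85,-58,16],106)
c=viewer.capture('side'); save(c,'k.png',(230,130,400,300),3.5)"
```

```text
time: 12.85
tool_pos: [513.0, -88.7, 106.9]
tcp_rot: [-2.942, -0.582, -0.076]
contact_force: [0.3, 0.5, -0.2]
grip_width: 0.1
finger_force: 0.0
t 12.85 panel tcp [-84.5 -58.2  45.6] ang 106.8 z [ 0.001 -0.001 -1.   ] q [-0.6   0.34  2.17  1.16  0.5  -0.03] w 0.1 F [ 0.3  0.5 -0.2] 0.0
shift [-0.006 -0.001  0.295] turn [ 0.0001 -0.0004 -0.0044] deg 0.8023321084599734
```

View pics/k.png

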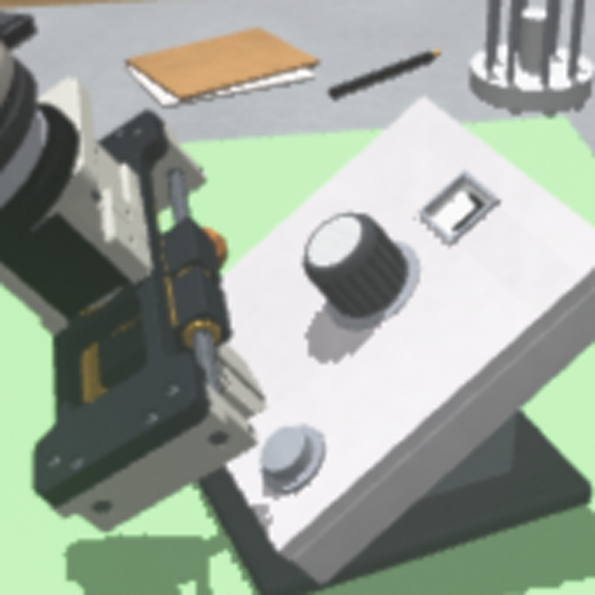

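The shut fingertips at (255,405) in the crop sit right above the key at (290,452) along the face normal. I press in small steps.

```bash
python3 -m handwheel '-0.005 0 0.15 0 0 0 -1;-0.005 0 0.29 0 0 0 -1;-0.005 0 0.29 0 0 0 -1;-0.005 0 0.33 0 0 0 -1;-0.005 0 0.36 0 0 0 -1;-0.005 0 0.375 0 0 0 -1;-0.005 0 0.375 0 0 0 -1;-0.005 0 0.375 0 0 0 -1'
python3 -c "
from h import *
st()"
```

```text
time: 13.57
tool_pos: [532.9, -82.6, 76.0]
tcp_rot: [-2.942, -0.582, -0.076]
contact_force: [-3.8, 1.1, 1.9]
grip_width: 0.6
finger_force: 2.1
t 13.5667 panel tcp [-85.1 -57.8   8.3] ang 106.8 z [ 0.001 -0.    -1.   ] q [-0.56  0.43  2.15  1.32  0.45 -0.17] w 0.6 F [-3.8  1.1  1.9] 2.0686838520350648
```

```bash
python3 -m handwheel '0 0 0.015 0 0 0 -1;0 0 0.025 0 0 0 -1;0 0 0.035 0 0 0 -1;0 0 0.035 0 0 0 -1'
python3 -c "
from h import *
st()"
```

```text
time: 13.9
tool_pos: [534.0, -82.4, 74.5]
tcp_rot: [-2.943, -0.584, -0.076]
contact_force: [-28.2, -3.2, 29.9]
grip_width: 0.3
finger_force: 20.2
t 13.9 panel tcp [-85.  -57.9   6.5] ang 106.77 z [ 0.002 -0.002 -1.   ] q [-0.55  0.44  2.15  1.34  0.45 -0.18] w 0.3 F [-28.2  -3.2  29.9] 20.17636681906879
```

About 40 N means it has bottomed. I retract in small steps and note where contact ends, to confirm the travel.

```bash
s='from h import *
st()'
python3 -m handwheel '0 0 -0.07 0 0 0 -1;0 0 -0.07 0 0 0 -1;0 0 -0.07 0 0 0 -1' >/dev/null; python3 -c "$s"
python3 -m handwheel '0 0 -0.01 0 0 0 -1;0 0 -0.01 0 0 0 -1;0 0 -0.01 0 0 0 -1' >/dev/null; python3 -c "$s"
python3 -m handwheel '0 0 -0.01 0 0 0 -1;0 0 -0.01 0 0 0 -1;0 0 -0.01 0 0 0 -1' >/dev/null; python3 -c "$s"
python3 -m handwheel '0 0 -0.01 0 0 0 -1;0 0 -0.01 0 0 0 -1;0 0 -0.01 0 0 0 -1' >/dev/null; python3 -c "$s"
```

```text
t 14.15 panel tcp [-84.4 -58.4  11.9] ang 106.78 z [ 0.002 -0.002 -1.   ] q [-0.56  0.42  2.15  1.31  0.46 -0.16] w 0.3 F [-1.  -0.9  1.4] 1.1839611289906316
t 14.4 panel tcp [-84.5 -58.4  12.4] ang 106.79 z [ 0.002 -0.001 -1.   ] q [-0.56  0.42  2.15  1.31  0.46 -0.15] w 0.5 F [0.2 0.2 2.6] 1.056105879979441
t 14.65 panel tcp [-85.1 -58.   13.4] ang 106.8 z [ 0.001 -0.    -1.   ] q [-0.56  0.42  2.15  1.3   0.46 -0.15] w 0.5 F [-0.2  0.1 -0.2] 0.0
t 14.9 panel tcp [-85.  -58.   14.5] ang 106.8 z [ 0.001 -0.001 -1.   ] q [-0.56  0.42  2.15  1.3   0.46 -0.14] w 0.4 F [ 0.1  0.4 -0.3] 0.0
```

Contact ended at about 12.9 mm against 6.5 mm bottomed, so the key made its full 6 mm of travel and is up again. I back off, check the window and hand in.

```bash
python3 -m handwheel '0 0 -0.3 0 0 0 -1;0 0 -0.6 0 0 0 -1;0 0 -0.8 0 0 0 -1;0 0 -0.8 0 0 0 -1;0 0 -0.8 0 0 0 -1;0 0 -0.8 0 0 0 -1;0 0 -0.8 0 0 0 -1;0 0 -0.8 0 0 0 -1' >/dev/null
python3 -c "
from h import *
st();win('w5.png',('side','top'))
for n in ('w4','w5'):
  g=cv2.imread(f'pics/{n}.png').astype(int).mean(2)
  for y in (150,200): print(200+np.argmin(g[y,200:310]),200+np.argmin(g[y,600:690]))
print(bot.close_job())"
```

```text
t 15.5667 panel tcp [-85.5 -57.6  93.7] ang 106.82 z [-0.     0.001 -1.   ] q [-0.66  0.22  2.18  0.99  0.59  0.12] w 0.4 F [-0.1  0.7 -0.7] 0.0
282 244
283 240
281 243
283 241
the job is handed in; nothing more can be done
None
```

The knob is turned so the 7 stands within about 1 mm of the window's middle; the start key was then pressed right down and came back up, and I handed the job in at about 16 s with the arm clear and the bystanders untouched (the judge's verdict was not shown).

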